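# Seat a specimen carrier in the centring guides of a microscope stage

### The arm

A 6-joint arm with a two-finger parallel gripper is mounted at the origin on the work surface. World frame = base frame: x ahead of the robot, y to its left, z up, the work surface at z = 0. Lengths are in m, angles in rad, forces in N, time in s.
With the tool pointing down it reaches from about 0.35 to 0.725 m from the base axis. Payload 6 kg.
Tool frame: the origin (TCP) lies at the very end of the fingers, on their centre line; the grasp point (between the pads) lies 19 mm behind it (robot.grip_depth is the distance from the TCP to the grasp point, in m); z points along the fingers, y is the line along which they close (so a half turn about z gives the same grasp; the last joint's range is limited). The gripper opens to 85 mm and grips with 20 to 120 N. Pads are 22 mm wide; open, the fingers measure 114 mm over their backs; the gripper's body (76 mm by 85 mm) begins 54 mm behind the grasp point. The pads swing forward as they close: fully open they stand 13 mm farther back than shut.
Start: joints at [1.617, 0.04, 0.085, 0, -1.615, -0.334], TCP at [0.17, 0.575, 0.231] pointing down, gripper open.
Joint ranges: [-2.56, 2.56], [-1.29, 2.01], [-1.08, 1.49], [-3.29, 1.98], [-2.81, -0.18], [-2.99, 2.99]. Speed limits (rad/s): [2.57, 2.57, 3.01, 3.14, 3.14, 3.14].

### API

Orientations are given as a unit quaternion [w, x, y, z].
In Python, from plant import robot gives the robot as it stands.
- The arm moves only by the shell command python3 -m inch 'ROWS' [FORCE]. ROWS is JSON, one flat list of numbers, 7 for each row, row after row: the shift along the tool's x, y, z in mm, then the turn, a rotation vector about the tool's x, y, z in degrees, then the opening, from -1 (shut) to 1 (fully open). In form: [tx, ty, tz, wx, wy, wz, grip, tx, ty, tz, wx, wy, wz, grip, ...]. A call has 1 to 12 rows; each row shifts and turns the commanded pose from where the row before left it, along the tool's axes as they then stand; what a row does not reach is not made up. A row lasts 1/8 s, in which the tool goes at most 62.5 mm and 10.7 degrees, less where a joint would pass 70% of its speed; a pose out of reach is approached as far as the arm can. A call is refused whole if a number of a shift passes 62.5 or a number of a turn 10.7, either way. A call with a gripper value outside its range is refused whole. The fingers move at their own pace and stop on an object; FORCE is the grip in N (left out, the last holds). Time passes only in rows, so rows that do not move let the fingers close. It gives the time, the measured TCP pose, the force, the opening and the grip force at its end, in the units of the state.
- robot.read_state(): the state, without advancing time (a new reading comes with each control period).
- robot.get_image(name): name is "scene" or "top" or "wrist"; returns a dict with "frame" (400x640x3 uint8, red, green, blue), "depth" (400x640 float32, m along the optical axis (not along the pixel's ray), 0 where there is no reading), "intrinsics" (3x3 intrinsics, pixels), "D" ([k1, k2, p1, p2, k3] as OpenCV has them; the pictures are not rectified), "camera_from_world" (4x4, takes a point from world to camera coordinates); the wrist camera has in their place "T_tool_cam" (4x4, takes a point from camera to tool coordinates, whose origin is the TCP and whose axes are the flange's). Camera axes: x right, y up, looking along -z (the intrinsics and any distortion apply to the point x, -y, -z); pixel columns grow to the right and rows downward; lengths in m; the calibration is good to about 2 mm. A picture is of the moment at which its call begins: read the wrist's pose just before it.
- robot.finish_job(): hands the job in; it is judged then, once.
The state is a dict: "t": time; "qpos": joint angles; "qvel": joint speeds; "joint_efforts": joint torques, N m; "tool_pos": TCP position; "ee_rot": TCP orientation; "wrist_force": force on the tool from outside, world axes, zero at the start; "moment": the same for the moment, N m; "finger_gap": finger opening in m; "grip_force": force on a finger pad.
Only numpy, scipy, OpenCV 4.12 (cv2) and the standard library are available. Lean on these libraries where they do the work, as an engineer would, in place of code of your own. Each camera call takes 0.05 s, during which the arm holds its last target. There are 200 camera calls.

### The job

Pick up the round specimen carrier, set it down flat on the open part of the microscope stage in front of the two converging guides, and let go of it there. Then slide it along the stage until it is fully home between the guides, centred and touching both (how far in that is differs each time, so feel for it), keep it pressed against them for a moment with a light steady push (about 10 N), and leave it there. Do not drop it, do not ram it into the guides or push hard (keep the push below about 18 N), and leave the jar, dishes and wash bottle where they stand.

Things in the scene. Friction and masses are not known exactly. Their poses are not given: they have to be found in the camera images.
- carrier_mid (a point): centre (22.5 mm above the underside) of the loose round carrier: aluminium base disc 80 mm across, 12 mm thick, with a white dish 54 mm across on its middle (clear top, green leaf), 45 mm tall in all; 0.2 to 0.35 kg; z up, yaw is free. Lift it by the dish; push it low, on the rim of the base disc (a push high on the dish tips it). Stands left or right of the stage
- stage: fixed white plate 230 mm (its x) by 180 mm (its y) by 20 mm thick; origin at the centre of its underside, on the bench; z up. Its +x is the direction in which the carrier is slid home, away from the robot, turned up to 0.4 rad. The open part is the -x end. The small black knob on its side and the round glass are not used. It carries the guides
- guide: the V guide: rails at 30 deg either side of stage x, symmetric about the stage's centre line, 129 mm apart at the mouth, 55 mm at the end; lips 14 to 18 mm above the plate: the base disc slides in under them. Clamped rigidly at a setting that is not measured: the home of the carrier's axis lies at stage x 15 to 60 mm, the mouth 32 mm before it. Origin and axes as the stage
- entry (a point): point on the top face of the stage plate, on its centre line at stage x = -65 mm: a carrier set down with its axis here stands wholly on the open part, 8 to 53 mm short of the mouth of the guides. Axes as the stage
- jar: bystander: amber glass jar 56 mm in diameter, 85 mm tall, on the other side of the stage from the carrier; origin at its underside
- dishes: bystander: stack of clear dishes 90 mm in diameter, 50 mm tall, to the right of the stage; origin at its underside
- wash_bottle: bystander: yellow bottle 60 mm in diameter, 150 mm tall, to the left of the stage; origin at its underside

How it is judged:
By the outcome, as a careful person would: the job done as asked, in the order asked, and still so for the second after the job is handed in, with the robot touching nothing.
It also fails if it takes over 64 s, if anything falls off the work surface, if the arm or the gripper's body presses on something with over 40 N, if the wrist force passes 120 N, or if a joint passes its speed limit or range.

## Working session

There is one attempt and no reset: what is moved stays moved. The work goes in short steps, Python scripts to look and compute and a shell command to move; the robot and the scene stay as the last step left them, time stands still between calls to the robot, and variables do not carry over. Pictures are saved under pics/ and viewed, at most 10 in all, crops included, and the job is handed in when it is done.

```bash
mkdir -p pics; ls; cat > h.py <<'E'
import numpy as np,cv2
from plant import robot
from scipy.spatial.transform import Rotation as R
def tw():
    s=robot.read_state();q=np.array(s["ee_rot"]);T=np.eye(4)
    T[:3,:3]=R.from_quat(q[[1,2,3,0]]).as_matrix();T[:3,3]=s["tool_pos"];return T
def grab(n):
    T=tw();im=robot.get_image(n)
    C=T@np.array(im["T_tool_cam"]) if n=="wrist" else np.linalg.inv(np.array(im["camera_from_world"]))
    np.savez(f"pics/{n}.npz",f=im["frame"],d=im["depth"],K=im["intrinsics"],D=im["D"],C=C)
def load(n): return dict(np.load(f"pics/{n}.npz"))
def ray(m,uv):
    p=cv2.undistortPoints(np.array([[uv]],float),m["K"],m["D"])[0,0]
    return m["C"][:3,3],m["C"][:3,:3]@np.array([p[0],-p[1],-1])
def atz(m,uv,z):
    o,d=ray(m,uv);return o+d*(z-o[2])/d[2]
def dep(m,uv):
    o,d=ray(m,uv);return o+d*m["d"][int(uv[1]),int(uv[0])]
def save(m,name,box=None,s=1):
    f=m["f"][...,::-1]
    if box: f=f[box[1]:box[3],box[0]:box[2]]
    cv2.imwrite(f"pics/{name}.png",cv2.resize(f,None,fx=s,fy=s,interpolation=cv2.INTER_CUBIC))
E
python3 - <<'E'
from h import *
s=robot.read_state();print(s)
for n in ("top","scene","wrist"): grab(n);m=load(n);save(m,n);print(n,m["C"].round(3).tolist(),m["K"].tolist(),m["D"])
a=np.vstack([load("top")["f"],load("scene")["f"]]);cv2.imwrite("pics/both.png",cv2.resize(a,(480,600),interpolation=cv2.INTER_AREA)[...,::-1])
E
```

```text
pics
{'t': 0.0, 'qpos': array([ 1.61672544e+00,  4.08092878e-02,  8.37950239e-02, -4.88803251e-04,
       -1.61549732e+00, -3.33691596e-01]), 'qvel': array([-0.00058054, -0.00057042,  0.00096422, -0.00051469, -0.00018711,
       -0.00251102]), 'joint_efforts': array([ 1.64928692e-04, -3.68201208e+01,  3.47410190e+01,  6.93220139e+00,
       -5.43047659e-03,  5.33893250e-07]), 'tool_pos': array([0.17010861, 0.57503162, 0.23026668]), 'ee_rot': array([ 8.88294388e-04,  9.89668081e-01, -1.43374664e-01, -7.79702405e-05]), 'wrist_force': array([ 0.34607599, -0.33081208, -0.38184752]), 'moment': array([-0.05605447,  0.0837416 , -0.00563005]), 'grip_force': 0.0, 'finger_gap': 0.08553467334872943}
top [[-0.022, 0.994, -0.109, 0.411], [-0.999, -0.019, 0.029, 0.022], [0.026, 0.109, 0.994, 1.219], [0.0, 0.0, 0.0, 1.0]] [[496.19843819250985, 0.0, 312.29750455707756], [0.0, 496.19843819250985, 205.07480724241051], [0.0, 0.0, 1.0]] [-0.00961219  0.          0.          0.          0.        ]
scene [[0.179, -0.795, 0.58, 1.101], [0.984, 0.148, -0.1, -0.075], [-0.006, 0.588, 0.809, 0.819], [0.0, 0.0, 0.0, 1.0]] [[466.20530526513204, 0.0, 314.7550375674813], [0.0, 466.20530526513204, 204.03886960001563], [0.0, 0.0, 1.0]] [-0.14056039  0.          0.          0.          0.        ]
wrist [[-0.285, 0.926, 0.248, 0.233], [-0.958, -0.276, -0.072, 0.557], [0.002, -0.258, 0.966, 0.373], [0.0, 0.0, 0.0, 1.0]] [[306.9889205723203, 0.0, 316.3129170308519], [0.0, 306.9889205723203, 202.2882798877246], [0.0, 0.0, 1.0]] [-0.05256323  0.          0.          0.          0.        ]
```

View pics/top.png

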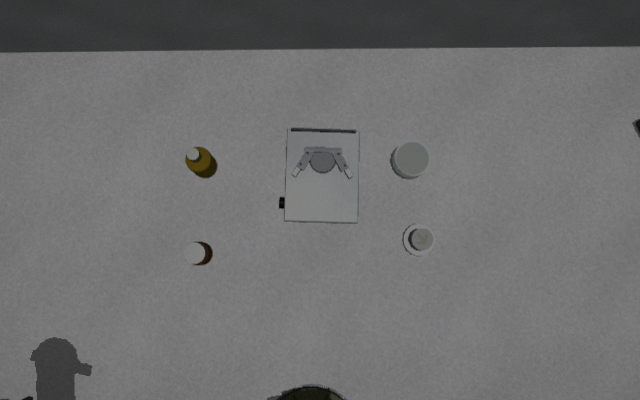

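View pics/scene.png

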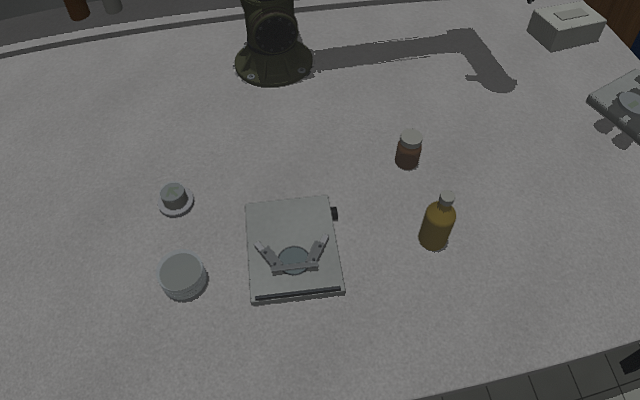

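The top view shows the carrier at about (418,239), the stage with corners near (287,129), (358,130), (358,222) and (285,221), the dishes at (410,160), the jar at (200,253) and the bottle at (200,160). The scene view agrees. Next I'll enlarge both.

```bash
python3 - <<'E'
from h import *
save(load("top"),"topc",(275,115,445,262),4)
save(load("scene"),"scenec",(150,170,350,310),4)
E
```

```text
(no output)
```

View pics/topc.png

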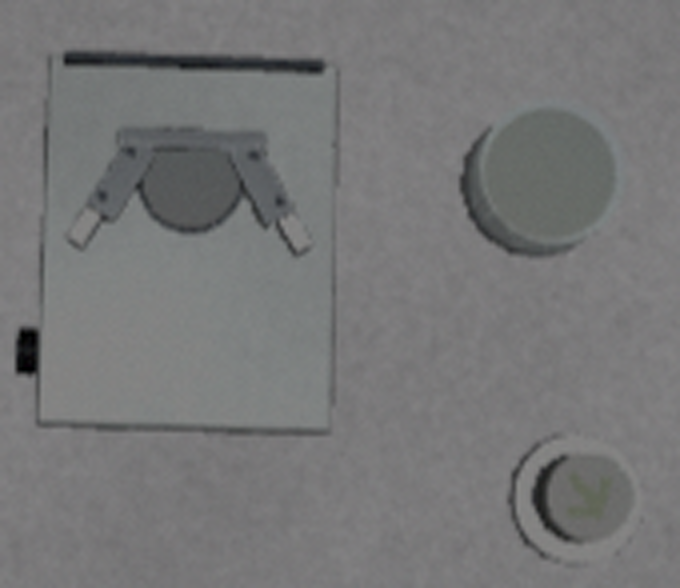

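View pics/scenec.png

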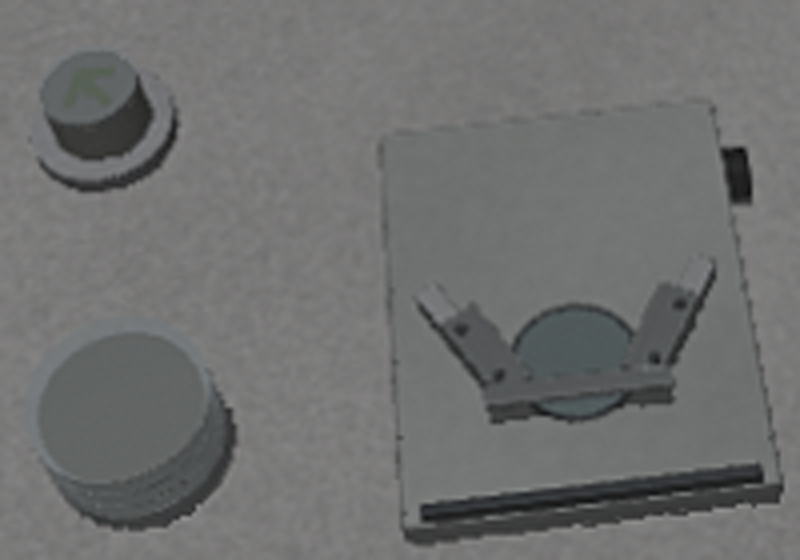

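The top crop gives stage top corners at (38,424), (329,432), (338,68) and (50,55), carrier dish top centre at (591,497) and base at (575,498). The scene crop gives corners at (712,100), (382,135), (403,530) and (782,487), dish top centre at (90,87). The guide mouth tips sit near (80,235) and (298,245) in the top crop.

```bash
python3 - <<'E'
from h import *
t=load("top");s=load("scene")
T=lambda u,v:(275+u/4,115+v/4)
S=lambda u,v:(150+u/4,170+v/4)
def tri(a,b):
    o1,d1=ray(t,a);o2,d2=ray(s,b)
    k=np.linalg.lstsq(np.c_[d1,-d2],o2-o1,rcond=None)[0]
    p,q=o1+k[0]*d1,o2+k[1]*d2;return (p+q)/2,np.linalg.norm(p-q)
for n,a,b in [("NL",(38,424),(712,100)),("NR",(329,432),(382,135)),("FR",(338,68),(403,530)),("FL",(50,55),(782,487)),("dish",(591,497),(90,87))]:
    p,e=tri(T(*a),S(*b));print(n,p.round(4),round(e,4),"z-known",atz(t,T(*a),.045 if n=="dish" else .02).round(4),atz(s,S(*b),.045 if n=="dish" else .02).round(4), "depth",dep(t,T(*a)).round(3))
print("dep scene dish",dep(s,S(90,87)).round(4),"top base",atz(t,T(575,498),.012).round(4))
print("stage mid dep",dep(t,T(190,330)).round(4),dep(s,S(550,200)).round(4))
for n,uv in [("tipL",(72,240)),("tipR",(303,250)),("barL",(118,140)),("barR",(265,150))]: print(n,atz(t,T(*uv),.038).round(4))
# dish centroid from depth
uu,vv=np.meshgrid(range(400,440),range(220,258));P=np.array([dep(t,(u,v)) for u,v in zip(uu.ravel(),vv.ravel())])
k=P[(P[:,2]>.036)&(P[:,2]<.055)];print("dish cluster",len(k),k.mean(0),k.min(0),k.max(0))
k=P[(P[:,2]>.006)&(P[:,2]<.055)];print("all cluster",len(k),k.mean(0),k.min(0),k.max(0))
E
```

```text
NL [0.5053 0.0565 0.0138] 0.0018 z-known [0.5047 0.0554 0.02  ] [0.51   0.0564 0.02  ] depth [ 0.506  0.056 -0.   ]
NR [ 0.4967 -0.1213  0.0148] 0.0003 z-known [ 0.4963 -0.1208  0.02  ] [ 0.5006 -0.1208  0.02  ] depth [ 0.498 -0.123 -0.002]
FR [ 0.7245 -0.1342  0.0109] 0.0012 z-known [ 0.722  -0.1336  0.02  ] [ 0.7288 -0.1329  0.02  ] depth [ 0.724 -0.134  0.014]
FL [0.7352 0.0451 0.012 ] 0.001 z-known [0.7329 0.0445 0.02  ] [0.7389 0.0444 0.02  ] depth [ 0.74   0.045 -0.005]
dish [ 0.453  -0.2737  0.0379] 0.0018 z-known [ 0.4527 -0.2728  0.045 ] [ 0.459 -0.271  0.045] depth [ 0.453 -0.273  0.046]
dep scene dish [ 0.4579 -0.2713  0.0436] top base [ 0.4535 -0.2712  0.012 ]
stage mid dep [ 0.5599 -0.0378  0.0224] [ 0.5567 -0.0386  0.0177]
tipL [0.6139 0.0328 0.038 ]
tipR [ 0.6054 -0.1064  0.038 ]
barL [0.6748 0.0038 0.038 ]
barR [ 0.6672 -0.0852  0.038 ]
dish cluster 417 [ 0.45309124 -0.27190033  0.04349776] [ 0.42715595 -0.29846482  0.03638637] [ 0.4796696  -0.24555979  0.04942769]
all cluster 823 [ 0.45232653 -0.26803031  0.02802829] [ 0.41551867 -0.31198852  0.00613932] [ 0.49172922 -0.23288203  0.04942769]
```

Checks: the stage top sits at z≈0.02, its centre at ≈(0.616,-0.0385) with yaw ≈-0.05. The carrier is at ≈(0.455,-0.272) with its top at ≈0.044, and the entry point at ≈(0.551,-0.035). I'll turn the tool x axis along stage x and fly above the carrier.

```bash
python3 -m inch '[0,0,0,0,0,-6.8,1, 0,0,0,0,0,-6.8,1, 37.4,45,0,0,0,0,1, 37.4,45,0,0,0,0,1, 37.4,45,0,0,0,0,1, 37.4,45,0,0,0,0,1, 37.4,45,0,0,0,0,1, 37.4,45,0,0,0,0,1, 37.4,45,0,0,0,0,1, 37.4,45,0,0,0,0,1]'
python3 -m inch '[3.7,58.9,0,0,0,0,1,3.7,58.9,0,0,0,0,1,3.7,58.9,0,0,0,0,1,3.7,58.9,0,0,0,0,1,3.7,58.9,0,0,0,0,1,3.7,58.9,0,0,0,0,1,3.7,58.9,0,0,0,0,1,3.7,58.9,0,0,0,0,1,0,0,0,0,0,0,1,0,0,0,0,0,0,1]'
python3 - <<'E'
from h import *
print(tw().round(4).tolist())
grab("wrist");save(load("wrist"),"w1",(120,0,520,400),1.5)
E
```

```text
t: 1.4
tool_pos: [0.4517, 0.199, 0.2313]
ee_rot: [-0.0, 1.0, -0.025, 0.0]
wrist_force: [0.6, 1.2, 0.1]
finger_gap: 0.0856
grip_force: 0.0
t: 2.65
tool_pos: [0.4566, -0.2714, 0.2309]
ee_rot: [-0.0, 1.0, -0.026, -0.0]
wrist_force: [-0.8, 1.2, 0.3]
finger_gap: 0.0854
grip_force: 0.0
[[0.9987, -0.0513, -0.0007, 0.4566], [-0.0513, -0.9987, 0.0003, -0.2714], [-0.0007, -0.0003, -1.0, 0.2309], [0.0, 0.0, 0.0, 1.0]]
```

View pics/w1.png

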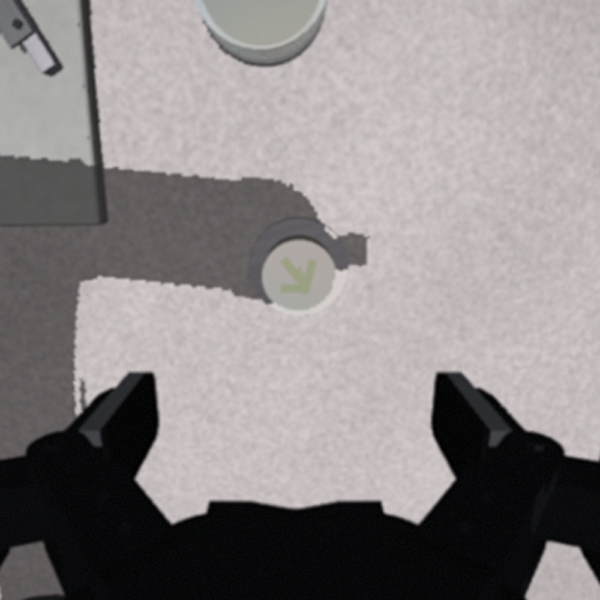

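The dish top centre is at crop (299,273), full-frame (319.3,182). The stage's near-right corner is at crop (104,222), full-frame (189.3,148).

```bash
python3 - <<'E'
from h import *
w=load("wrist")
print("dish",atz(w,(319.3,182),.045),dep(w,(319.3,182)))
print("corner",atz(w,(189,148),.02))
t=load("top")
o1,d1=ray(w,(319.3,182));o2,d2=ray(t,(275+591/4,115+497/4))
k=np.linalg.lstsq(np.c_[d1,-d2],o2-o1,rcond=None)[0];print("tri",o1+k[0]*d1,o2+k[1]*d2)
E
```

```text
dish [ 0.45686329 -0.27498849  0.045     ] [ 0.45688192 -0.27498851  0.04509365]
corner [ 0.49980975 -0.12732833  0.02      ]
tri [ 0.45426954 -0.2749864   0.0319641 ] [ 0.45316467 -0.27601761  0.03218377]
```

```bash
python3 -m inch '[0,3,50,0,0,0,1,0,0,50,0,0,0,1,0,0,50,0,0,0,1,0,0,35,0,0,0,1,0,0,20,0,0,0,1,0,0,10,0,0,0,1,0,0,0,0,0,0,1]'
python3 -m inch '[0,0,0,0,0,0,-1,0,0,0,0,0,0,-1,0,0,0,0,0,0,-1,0,0,0,0,0,0,-1,0,0,0,0,0,0,-1,0,0,0,0,0,0,-1]' 35
```

```text
t: 3.58
tool_pos: [0.4569, -0.2737, 0.0165]
ee_rot: [0.0, 1.0, -0.024, -0.0]
wrist_force: [0.8, 0.3, 0.3]
finger_gap: 0.0853
grip_force: 0.0
t: 4.32
tool_pos: [0.4574, -0.2745, 0.0177]
ee_rot: [0.0, 1.0, -0.025, 0.001]
wrist_force: [-0.2, 2.3, 5.8]
finger_gap: 0.0531
grip_force: 37.8
```

```bash
python3 -m inch '[0,0,-10,0,0,0,-1,0,0,-30,0,0,0,-1,0,0,-45,0,0,0,-1,0,0,-45,0,0,0,-1,13.6,-40.7,0,0,0,0,-1,13.6,-40.7,0,0,0,0,-1,13.6,-40.7,0,0,0,0,-1,13.6,-40.7,0,0,0,0,-1,13.6,-40.7,0,0,0,0,-1,13.6,-40.7,0,0,0,0,-1,0,0,0,0,0,0,-1,0,0,0,0,0,0,-1]'
python3 - <<'E'
from h import *
print(tw().round(4).tolist())
grab("wrist");save(load("wrist"),"w2",(60,0,580,400),1.5)
E
```

```text
t: 5.82
tool_pos: [0.55, -0.0348, 0.1459]
ee_rot: [0.0, 1.0, -0.025, -0.001]
wrist_force: [-0.5, -0.3, -2.6]
finger_gap: 0.0527
grip_force: 37.9
[[0.9987, -0.0502, -0.0013, 0.55], [-0.0502, -0.9987, -0.0004, -0.0348], [-0.0012, 0.0005, -1.0, 0.1459], [0.0, 0.0, 0.0, 1.0]]
```

View pics/w2.png

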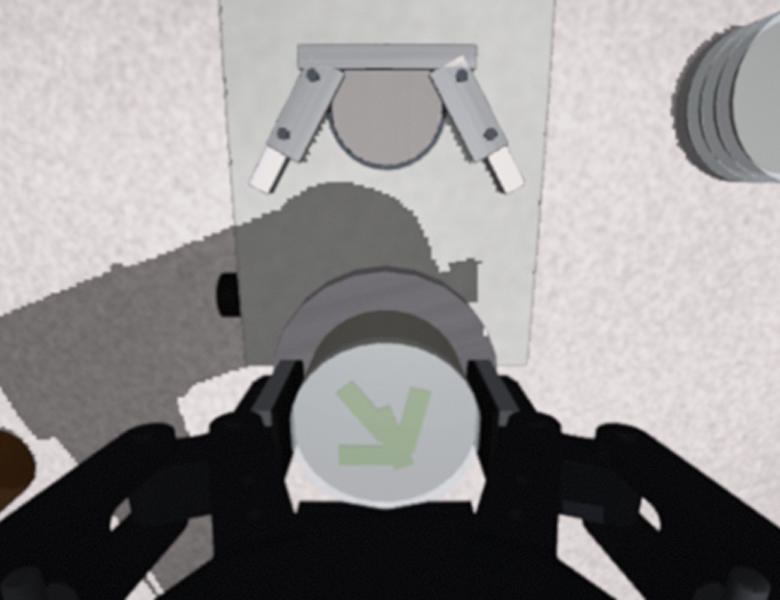

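The carrier hangs level between the pads. Crop pixels: stage near corners (245,363) and (527,365), side edges running to (221,0) and (553,0), guide tips (270,192) and (498,192), bar corners (298,44) and (477,44).

```bash
python3 - <<'E'
from h import *
w=load("wrist")
P=lambda u,v:(60+u/1.5,v/1.5)
a=[("NL",(245,363),.02),("NR",(527,365),.02),("L0",(221,1),.02),("R0",(553,1),.02),("tipL",(270,192),.038),("tipR",(498,192),.038),("tipLo",(249,182),.038),("tipRo",(523,183),.038),("barL",(298,44),.038),("barR",(477,44),.038)]
r={n:atz(w,P(*p),z) for n,p,z in a}
for n in r: print(n,r[n].round(4))
for p in [(280,150),(495,150),(390,55),(270,175),(240,150),(350,200),(510,320)]: print(p,dep(w,P(*p)).round(4))
n=(r["NL"]+r["NR"])/2;f=(r["L0"]+r["R0"])/2;print("mid near",n,"far",f,"yaw",np.arctan2(*(f-n)[[1,0]]))
y=np.arctan2(*(f-n)[[1,0]]);y=-.05
ex=np.array([np.cos(y),np.sin(y),0]);ey=np.array([-ex[1],ex[0],0])
print("entry from near mid",n+ex*.05)
for k in r: print(k,"stage x,y",((r[k]-n)@ex-.115).round(4),((r[k]-n)@ey).round(4))
E
```

```text
NL [0.5094 0.0548 0.02  ]
NR [ 0.4988 -0.1226  0.02  ]
L0 [0.713  0.0427 0.02  ]
R0 [ 0.7041 -0.1322  0.02  ]
tipL [0.613  0.0226 0.038 ]
tipR [ 0.6067 -0.0986  0.038 ]
tipLo [0.6188 0.0332 0.038 ]
tipRo [ 0.6108 -0.112   0.038 ]
barL [0.6842 0.001  0.038 ]
barR [ 0.6797 -0.088   0.038 ]
(280, 150) [0.634 0.015 0.038]
(495, 150) [ 0.6283 -0.097   0.0377]
(390, 55) [ 0.6762 -0.0444  0.0394]
(270, 175) [0.6218 0.0224 0.0348]
(240, 150) [0.6367 0.0412 0.0205]
(350, 200) [ 0.6058 -0.0184  0.0205]
(510, 320) [ 0.5295 -0.1108  0.021 ]
mid near [ 0.50411556 -0.03387358  0.02      ] far [ 0.70854298 -0.04477606  0.02      ] yaw -0.05328131470806725
entry from near mid [ 0.55405307 -0.03637254  0.02      ]
NL stage x,y -0.1141 0.0888
NR stage x,y -0.1159 -0.0888
L0 stage x,y 0.0898 0.0869
R0 stage x,y 0.0896 -0.0882
tipL stage x,y -0.0091 0.0618
tipR stage x,y -0.0093 -0.0595
tipLo stage x,y -0.0038 0.0727
tipRo stage x,y -0.0046 -0.0727
barL stage x,y 0.0631 0.0438
barR stage x,y 0.0631 -0.0453
```

```bash
python3 -m inch '[4,1.5,40,0,0,0,-1,0,0,35,0,0,0,-1,0,0,18,0,0,0,-1,0,0,8,0,0,0,-1,0,0,3,0,0,0,-1,0,0,0,0,0,0,-1]'; python3 -m inch '[0,0,1.2,0,0,0,-1,0,0,1.2,0,0,0,-1,0,0,0,0,0,0,-1]'
```

```text
t: 6.62
tool_pos: [0.555, -0.0363, 0.0434]
ee_rot: [-0.0, 1.0, -0.025, 0.001]
wrist_force: [0.2, 0.2, -2.5]
finger_gap: 0.0526
grip_force: 38.0
t: 7.0
tool_pos: [0.5544, -0.0363, 0.04]
ee_rot: [0.0, 1.0, -0.025, 0.0]
wrist_force: [0.0, 0.0, -3.6]
finger_gap: 0.0531
grip_force: 38.0
```

```bash
python3 -m inch '[0,0,1,0,0,0,-1,0,0,0,0,0,0,-1]'; python3 -m inch '[0,0,1,0,0,0,-1,0,0,0,0,0,0,-1]'
```

```text
t: 7.25
tool_pos: [0.5542, -0.0363, 0.0388]
ee_rot: [0.0, 1.0, -0.025, -0.0]
wrist_force: [-0.6, -0.0, -3.1]
finger_gap: 0.053
grip_force: 38.0
t: 7.5
tool_pos: [0.5543, -0.0364, 0.0379]
ee_rot: [0.0, 1.0, -0.025, -0.0]
wrist_force: [-0.5, 0.0, -3.2]
finger_gap: 0.053
grip_force: 38.0
```

```bash
python3 -m inch '[0,0,0.7,0,0,0,-1,0,0,0,0,0,0,-1]'; python3 -m inch '[0,0,0.7,0,0,0,-1,0,0,0,0,0,0,-1]'
```

```text
t: 7.75
tool_pos: [0.5544, -0.0364, 0.0378]
ee_rot: [0.0, 1.0, -0.025, 0.0]
wrist_force: [-3.0, 1.4, 1.8]
finger_gap: 0.0529
grip_force: 38.4
t: 8.0
tool_pos: [0.5544, -0.0363, 0.0377]
ee_rot: [0.0, 1.0, -0.025, 0.0]
wrist_force: [-5.3, 1.8, 7.1]
finger_gap: 0.0527
grip_force: 38.9
```

It's down on the plate, contact felt. I'll open, retreat upward and look.

```bash
python3 -m inch '[0,0,-0.7,0,0,0,1,0,0,0,0,0,0,1,0,0,0,0,0,0,1,0,0,0,0,0,0,1,0,0,0,0,0,0,1]'; python3 -m inch '[0,0,-20,0,0,0,1,0,0,-40,0,0,0,1,0,0,-40,0,0,0,1,-30,0,0,0,0,0,1,-60,0,0,0,0,0,1,0,0,0,0,0,0,1,0,0,0,0,0,0,1]'
python3 - <<'E'
from h import *
print(tw().round(4).tolist())
grab("wrist");save(load("wrist"),"w3",(120,0,520,400),1.5)
E
```

```text
t: 8.62
tool_pos: [0.5543, -0.0363, 0.0371]
ee_rot: [0.0, 1.0, -0.025, -0.0]
wrist_force: [-0.2, -0.3, -0.4]
finger_gap: 0.0853
grip_force: 0.0
t: 9.5
tool_pos: [0.4647, -0.0317, 0.1379]
ee_rot: [-0.0, 1.0, -0.025, 0.001]
wrist_force: [-0.6, -0.5, -0.2]
finger_gap: 0.0857
grip_force: 0.0
[[0.9987, -0.05, 0.0018, 0.4647], [-0.05, -0.9987, 0.0004, -0.0317], [0.0018, -0.0005, -1.0, 0.1379], [0.0, 0.0, 0.0, 1.0]]
```

View pics/w3.png

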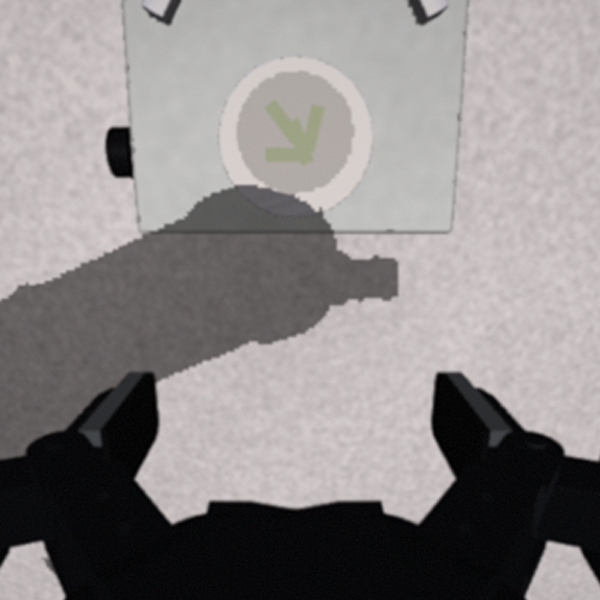

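The carrier stands flat on the open part. The base rim spans crop u 219–372 and v 56–216, and the plate's near edge runs from (141,232) to (452,232), so it is centred.

```bash
python3 - <<'E'
from h import *
w=load("wrist");P=lambda u,v:(120+u/1.5,v/1.5)
T=tw()
for n,p,z in [("c",(295.5,136),.032),("rear",(296,216),.032),("dish",(295,131.5),.065),("NL",(141,232),.02),("NR",(452,232),.02)]:
    q=atz(w,P(*p),z);print(n,q.round(4),"tool mm",(T[:3,:3].T@(q-T[:3,3])*1000).round(1))
E
python3 -m inch '[10,0,0,0,0,0,-1,0,0,0,0,0,0,-1,0,0,0,0,0,0,-1,0,0,40,0,0,0,-1,0,0,40,0,0,0,-1,0,0,23,0,0,0,-1,0,0,0,0,0,0,-1]'
```

```text
c [ 0.5528 -0.037   0.032 ] tool mm [ 87.9   0.9 105.6]
rear [ 0.5122 -0.0352  0.032 ] tool mm [ 47.2   1.1 105.6]
dish [ 0.5517 -0.0366  0.065 ] tool mm [86.8  0.6 72.6]
NL [0.5072 0.053  0.02  ] tool mm [ 37.8 -86.7 117.6]
NR [ 0.4981 -0.1231  0.02  ] tool mm [ 37.6  89.6 117.6]
t: 10.42
tool_pos: [0.4731, -0.0327, 0.0324]
ee_rot: [0.001, 1.0, -0.025, -0.002]
wrist_force: [-0.0, 0.6, 0.9]
finger_gap: 0.0
grip_force: 0.0
```

```bash
python3 -m inch '[0,0.5,7.5,0,0,0,-1,10,0,0,0,0,0,-1,9,0,0,0,0,0,-1,0,0,0,0,0,0,-1]'
```

```text
t: 10.92
tool_pos: [0.4942, -0.0338, 0.027]
ee_rot: [0.0, 1.0, -0.025, 0.0]
wrist_force: [0.2, -0.0, -0.1]
finger_gap: 0.0002
grip_force: 0.0
```

```bash
python3 -m inch '[1,0,1.5,0,0,0,-1,2,0,0,0,0,0,-1,2,0,0,0,0,0,-1,2,0,0,0,0,0,-1,2,0,0,0,0,0,-1,2,0,0,0,0,0,-1,2,0,0,0,0,0,-1]'; python3 -m inch '[2,0,0,0,0,0,-1,2,0,0,0,0,0,-1,2,0,0,0,0,0,-1,2,0,0,0,0,0,-1]'
```

```text
t: 11.8
tool_pos: [0.5063, -0.0345, 0.0252]
ee_rot: [0.0, 1.0, -0.025, -0.0]
wrist_force: [-2.8, -0.0, 2.6]
finger_gap: -0.0
grip_force: 1.7
t: 12.3
tool_pos: [0.5145, -0.0348, 0.0252]
ee_rot: [0.0, 1.0, -0.025, -0.0]
wrist_force: [-4.0, 0.7, 1.8]
finger_gap: 0.0002
grip_force: 1.7
```

```bash
python3 -m inch '[4,0,0,0,0,0,-1,4,0,0,0,0,0,-1,4,0,0,0,0,0,-1,4,0,0,0,0,0,-1,4,0,0,0,0,0,-1,4,0,0,0,0,0,-1,4,0,0,0,0,0,-1,4,0,0,0,0,0,-1,3,0,0,0,0,0,-1,2,0,0,0,0,0,-1]'
python3 - <<'E'
from h import *
grab("wrist");save(load("wrist"),"w4",(120,0,520,400),1.5);grab("top")
E
```

```text
t: 13.55
tool_pos: [0.5515, -0.0367, 0.0252]
ee_rot: [0.0, 1.0, -0.025, -0.0]
wrist_force: [-3.9, -1.3, 2.6]
finger_gap: -0.0003
grip_force: 1.8
```

View pics/w4.png

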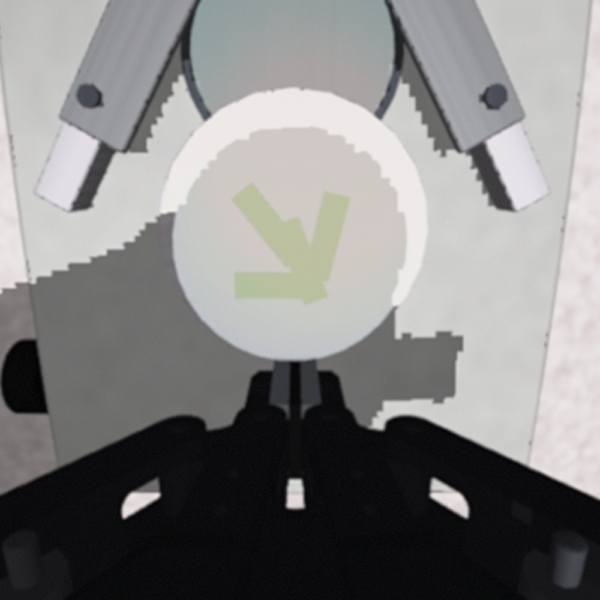

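The disc spans crop u 160–428 (centre 294) and the guide tips sit at u 70 and 518 (centre 294), so it is centred and still before the rails. Carry on, then slow down.

```bash
python3 -m inch '[3,0,0,0,0,0,-1,3,0,0,0,0,0,-1,3,0,0,0,0,0,-1,3,0,0,0,0,0,-1,3,0,0,0,0,0,-1,3,0,0,0,0,0,-1,2,0,0,0,0,0,-1,1.5,0,0,0,0,0,-1]'; python3 -m inch '[1,0,0,0,0,0,-1,1,0,0,0,0,0,-1,1,0,0,0,0,0,-1]';python3 -m inch '[1,0,0,0,0,0,-1,1,0,0,0,0,0,-1,1,0,0,0,0,0,-1]'
```

```text
t: 14.65
tool_pos: [0.5729, -0.0378, 0.0252]
ee_rot: [0.0, 1.0, -0.025, -0.0]
wrist_force: [-3.2, -0.5, 1.6]
finger_gap: -0.0001
grip_force: 1.6
t: 15.02
tool_pos: [0.5758, -0.0379, 0.0252]
ee_rot: [0.0, 1.0, -0.025, 0.0]
wrist_force: [-3.1, -0.5, 1.3]
finger_gap: 0.0
grip_force: 1.5
t: 15.4
tool_pos: [0.5788, -0.0381, 0.0252]
ee_rot: [0.0, 1.0, -0.025, -0.0]
wrist_force: [-2.3, 0.1, 1.4]
finger_gap: 0.0002
grip_force: 1.4
```

```bash
for i in 1 2; do python3 -m inch '[1,0,0,0,0,0,-1,1,0,0,0,0,0,-1]'|grep -E "tool_pos|wrist_f"; done
```

```text
tool_pos: [0.5808, -0.0382, 0.0252]
wrist_force: [-2.5, -0.1, 1.4]
tool_pos: [0.5828, -0.0383, 0.0252]
wrist_force: [-2.7, 0.5, 2.3]
```

```bash
python3 -m inch '[0.8,0,0,0,0,0,-1,0.8,0,0,0,0,0,-1]'|grep -E "tool_pos|wrist_f"; python3 -m inch '[0.8,0,0,0,0,0,-1,0.8,0,0,0,0,0,-1]'|grep -E "tool_pos|wrist_f"
```

```text
tool_pos: [0.5844, -0.0384, 0.0252]
wrist_force: [-2.9, 0.3, 1.7]
tool_pos: [0.586, -0.0384, 0.0252]
wrist_force: [-3.0, 0.1, 1.5]
```

```bash
python3 -m inch '[0.6,0,0,0,0,0,-1,0.6,0,0,0,0,0,-1]'|grep -E "tool_pos|wrist_f"; python3 -m inch '[0.6,0,0,0,0,0,-1]'|grep -E "tool_pos|wrist_f"
```

```text
tool_pos: [0.5872, -0.0385, 0.0252]
wrist_force: [-3.5, 0.7, 2.2]
tool_pos: [0.5878, -0.0386, 0.0252]
wrist_force: [-2.5, -0.1, 1.6]
```

```bash
python3 -m inch '[0.6,0,0,0,0,0,-1]'|grep -E "tool_pos|wrist_f"; python3 -m inch '[0.6,0,0,0,0,0,-1]'|grep -E "tool_pos|wrist_f"
```

```text
tool_pos: [0.5884, -0.0386, 0.0252]
wrist_force: [-3.1, -0.2, 1.9]
tool_pos: [0.5889, -0.0386, 0.0252]
wrist_force: [-3.9, 1.1, 1.4]
```

```bash
python3 -m inch '[0.6,0,0,0,0,0,-1]'|grep -E "tool_pos|wrist_f"; python3 -m inch '[0.4,0,0,0,0,0,-1]'|grep -E "tool_pos|wrist_f"
```

```text
tool_pos: [0.589, -0.0386, 0.0252]
wrist_force: [-6.7, 1.1, 4.5]
tool_pos: [0.5891, -0.0386, 0.0252]
wrist_force: [-7.8, 0.9, 3.8]
```

```bash
python3 -m inch '[0.4,0,0,0,0,0,-1]'|grep -E "tool_pos|wrist_f"; python3 -m inch '[0.4,0,0,0,0,0,-1]'|grep -E "tool_pos|wrist_f"
```

```text
tool_pos: [0.5891, -0.0386, 0.0251]
wrist_force: [-10.2, 1.3, 5.6]
tool_pos: [0.5892, -0.0386, 0.0251]
wrist_force: [-11.4, 2.2, 7.9]
```

Contact is at TCP x≈0.589: it stops moving and the force rises to about 11 N. Hold, and look while pressing.

```bash
python3 -m inch '[0,0,0,0,0,0,-1,0,0,0,0,0,0,-1,0,0,0,0,0,0,-1,0,0,0,0,0,0,-1]'
python3 - <<'E'
from h import *
grab("wrist");w=load("wrist");save(w,"w5",(120,0,520,300),2)
E
```

```text
t: 18.02
tool_pos: [0.5892, -0.0386, 0.0252]
ee_rot: [0.0, 1.0, -0.025, -0.002]
wrist_force: [-11.3, 1.3, 6.3]
finger_gap: -0.0001
grip_force: 5.3
```

View pics/w5.png

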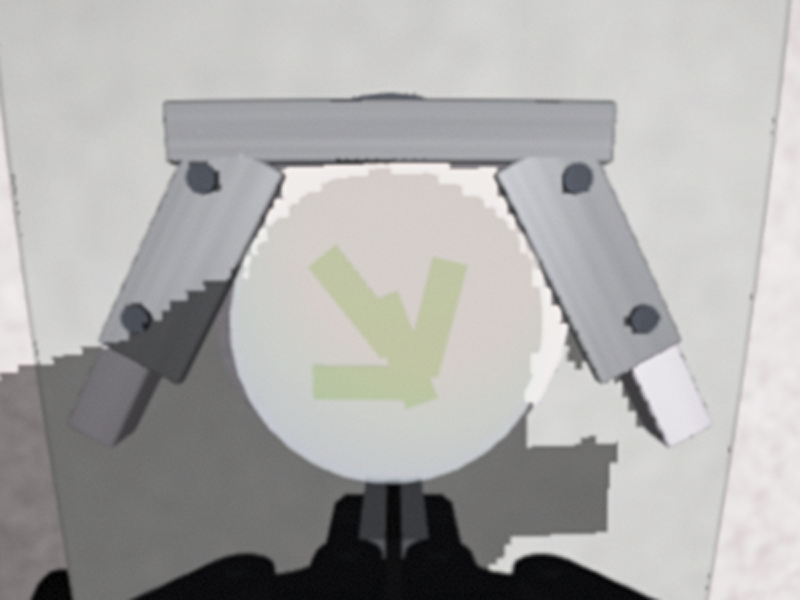

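The disc sits under both lips. The dish centre is at crop u≈386 against the guide centre at ≈390, which is under 1 mm. Lateral force is only ~1 N at 11 N push, so both rails carry it. I'll hold a little longer, then back straight off.

```bash
python3 -m inch '[0,0,0,0,0,0,-1,0,0,0,0,0,0,-1,0,0,0,0,0,0,-1,0,0,0,0,0,0,-1,0,0,0,0,0,0,-1,0,0,0,0,0,0,-1,0,0,0,0,0,0,-1,0,0,0,0,0,0,-1]'; python3 -m inch '[-1,0,0,0,0,0,-1,-2,0,0,0,0,0,-1,-5,0,0,0,0,0,-1,-15,0,0,0,0,0,-1,-25,0,-5,0,0,0,-1,-30,0,-20,0,0,0,-1,0,0,-50,0,0,0,-1,0,0,-50,0,0,0,-1,0,0,0,0,0,0,-1,0,0,0,0,0,0,-1]'
python3 - <<'E'
from h import *
grab("wrist");w=load("wrist");save(w,"w6",(200,0,440,160),3);grab("top")
print(tw().round(4).tolist())
E
```

```text
t: 19.08
tool_pos: [0.5892, -0.0386, 0.0251]
ee_rot: [0.0, 1.0, -0.025, -0.002]
wrist_force: [-11.4, 2.2, 6.4]
finger_gap: -0.0001
grip_force: 5.3
t: 20.32
tool_pos: [0.5128, -0.0345, 0.1499]
ee_rot: [-0.0, 1.0, -0.025, 0.0]
wrist_force: [-0.3, -0.4, -1.5]
finger_gap: -0.0003
grip_force: 0.0
[[0.9987, -0.0505, -0.0019, 0.5123], [-0.0505, -0.9987, -0.0002, -0.0348], [-0.0019, 0.0003, -1.0, 0.1488], [0.0, 0.0, 0.0, 1.0]]
```

View pics/w6.png

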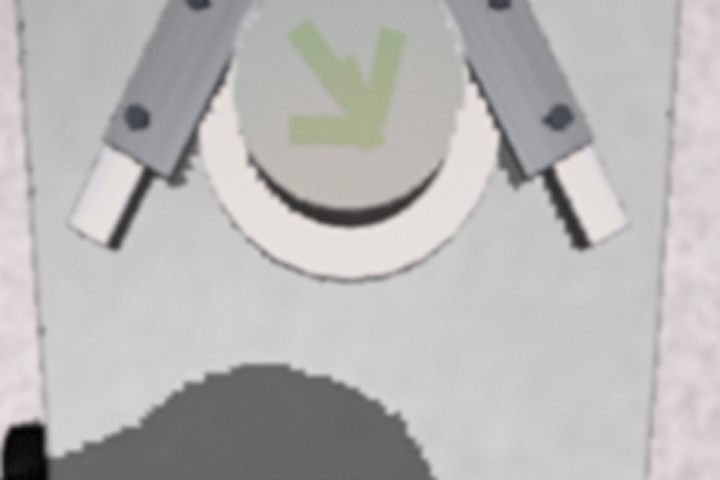

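The disc edges are at crop u 200 and 498 (centre 349) and the guide tips at 68 and 630 (centre 349). It is centred and home under both lips, with the robot clear.

```bash
python3 -c "
from plant import robot
print(robot.finish_job())"
```

```text
the job is handed in; nothing more can be done
None
```

The carrier was set down flat, let go, slid home between the guides and held there with a steady push of about 11 N for over a second, then left centred with the robot clear; the job was handed in at about 20 s, and no verdict came back.

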